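# Move the bitters bottles to the serving rack in the same order

## Task

Move all four bitters bottles from the walnut rack into the navy rack, keeping their order counted from the brass knob: the bottle nearest the knob of the walnut rack goes into the compartment nearest the knob of the navy rack, and so on along the row, one bottle to a compartment. Leave each bottle standing upright on the compartment floor, and do not tip over or drop any of them. The coloured pads stay in the walnut rack and still show each bottle's old place.

Things in the scene. Friction and masses are not known exactly. Their poses are not given: they have to be found in the camera images.
- walnut_rack: Dark walnut bottle rack, full at the start. Fixed, level, any yaw. 72 x 267 mm, a row of 4 compartments 60 x 60 mm inside; floor 5 mm thick, walls to 14 mm. Brass knob, 28 mm wide, 22 mm tall, at one short end. Origin: centre of the underside (z = 0.012); z up, y along the row to the knob (at y = +146). Compartment centres: x = 0, y = +97.5, +32.5, -32.5, -97.5 mm, first to fourth from the knob.
- navy_rack: Navy-blue bottle rack, empty at the start. Fixed, level, any yaw. 72 x 267 mm, a row of 4 compartments 60 x 60 mm inside; floor 5 mm thick, walls to 14 mm. Brass knob, 28 mm wide, 22 mm tall, at one short end. Origin: centre of the underside (z = 0.012); z up, y along the row to the knob (at y = +146). Compartment centres: x = 0, y = +97.5, +32.5, -32.5, -97.5 mm, first to fourth from the knob.
- red_bottle: Small round brown bitters bottle with a red cap and a red band round its cream label, 0.10 to 0.20 kg. Straight body 40 mm in diameter from the underside up to 58 mm, then a shoulder and a 28 mm wide cap; 92 mm tall in all. Origin: centre of the underside; z is its axis, up. It stands loose. Grip it on the straight body, about 48 mm above the underside.
- yellow_bottle: Small round brown bitters bottle with a yellow cap and a yellow band round its cream label, 0.10 to 0.20 kg. Straight body 40 mm in diameter from the underside up to 58 mm, then a shoulder and a 28 mm wide cap; 92 mm tall in all. Origin: centre of the underside; z is its axis, up. It stands loose. Grip it on the straight body, about 48 mm above the underside.
- green_bottle: Small round brown bitters bottle with a green cap and a green band round its cream label, 0.10 to 0.20 kg. Straight body 40 mm in diameter from the underside up to 58 mm, then a shoulder and a 28 mm wide cap; 92 mm tall in all. Origin: centre of the underside; z is its axis, up. It stands loose. Grip it on the straight body, about 48 mm above the underside.
- blue_bottle: Small round brown bitters bottle with a blue cap and a blue band round its cream label, 0.10 to 0.20 kg. Straight body 40 mm in diameter from the underside up to 58 mm, then a shoulder and a 28 mm wide cap; 92 mm tall in all. Origin: centre of the underside; z is its axis, up. It stands loose. Grip it on the straight body, about 48 mm above the underside.
- red_pad: Red silicone drip pad, 56 x 56 x 3 mm, fixed on the floor of one compartment of the walnut rack; the red-capped bottle stands on it at the start, and the pad stays there. Origin: centre of the underside.
- yellow_pad: Yellow silicone drip pad, 56 x 56 x 3 mm, fixed on the floor of one compartment of the walnut rack; the yellow-capped bottle stands on it at the start, and the pad stays there. Origin: centre of the underside.
- green_pad: Green silicone drip pad, 56 x 56 x 3 mm, fixed on the floor of one compartment of the walnut rack; the green-capped bottle stands on it at the start, and the pad stays there. Origin: centre of the underside.
- blue_pad: Blue silicone drip pad, 56 x 56 x 3 mm, fixed on the floor of one compartment of the walnut rack; the blue-capped bottle stands on it at the start, and the pad stays there. Origin: centre of the underside.

How it is judged:
At the end, for the whole second after the job is handed in: Each bottle stands in the navy rack in the compartment with the same count from the brass knob as its own-coloured pad has in the walnut rack: within 12 mm of the compartment centre along both rack axes, its underside within 4 mm of the compartment floor, upright within 0.1 rad and at rest (((y of red_pad in the frame of walnut_rack between 0.0775 and 0.1175 m and y of red_bottle in the frame of navy_rack between 0.0855 and 0.1095 m) or (y of red_pad in the frame of walnut_rack between 0.0125 and 0.0525 m and y of red_bottle in the frame of navy_rack between 0.0205 and 0.0445 m) or (y of red_pad in the frame of walnut_rack between -0.0525 and -0.0125 m and y of red_bottle in the frame of navy_rack between -0.0445 and -0.0205 m) or (y of red_pad in the frame of walnut_rack between -0.1175 and -0.0775 m and y of red_bottle in the frame of navy_rack between -0.1095 and -0.0855 m)) and x of red_bottle in the frame of navy_rack between -0.012 and 0.012 m and z of red_bottle in the frame of navy_rack between 0.001 and 0.009 m and angle between each of red_bottle, yellow_bottle, green_bottle, blue_bottle's own z axis and vertical below 0.1 rad and linear speed of each of red_bottle, yellow_bottle, green_bottle, blue_bottle below 0.02 m/s and angular speed of each of red_bottle, yellow_bottle, green_bottle, blue_bottle below 0.2 rad/s and ((y of yellow_pad in the frame of walnut_rack between 0.0775 and 0.1175 m and y of yellow_bottle in the frame of navy_rack between 0.0855 and 0.1095 m) or (y of yellow_pad in the frame of walnut_rack between 0.0125 and 0.0525 m and y of yellow_bottle in the frame of navy_rack between 0.0205 and 0.0445 m) or (y of yellow_pad in the frame of walnut_rack between -0.0525 and -0.0125 m and y of yellow_bottle in the frame of navy_rack between -0.0445 and -0.0205 m) or (y of yellow_pad in the frame of walnut_rack between -0.1175 and -0.0775 m and y of yellow_bottle in the frame of navy_rack between -0.1095 and -0.0855 m)) and x of yellow_bottle in the frame of navy_rack between -0.012 and 0.012 m and z of yellow_bottle in the frame of navy_rack between 0.001 and 0.009 m and ((y of green_pad in the frame of walnut_rack between 0.0775 and 0.1175 m and y of green_bottle in the frame of navy_rack between 0.0855 and 0.1095 m) or (y of green_pad in the frame of walnut_rack between 0.0125 and 0.0525 m and y of green_bottle in the frame of navy_rack between 0.0205 and 0.0445 m) or (y of green_pad in the frame of walnut_rack between -0.0525 and -0.0125 m and y of green_bottle in the frame of navy_rack between -0.0445 and -0.0205 m) or (y of green_pad in the frame of walnut_rack between -0.1175 and -0.0775 m and y of green_bottle in the frame of navy_rack between -0.1095 and -0.0855 m)) and x of green_bottle in the frame of navy_rack between -0.012 and 0.012 m and z of green_bottle in the frame of navy_rack between 0.001 and 0.009 m and ((y of blue_pad in the frame of walnut_rack between 0.0775 and 0.1175 m and y of blue_bottle in the frame of navy_rack between 0.0855 and 0.1095 m) or (y of blue_pad in the frame of walnut_rack between 0.0125 and 0.0525 m and y of blue_bottle in the frame of navy_rack between 0.0205 and 0.0445 m) or (y of blue_pad in the frame of walnut_rack between -0.0525 and -0.0125 m and y of blue_bottle in the frame of navy_rack between -0.0445 and -0.0205 m) or (y of blue_pad in the frame of walnut_rack between -0.1175 and -0.0775 m and y of blue_bottle in the frame of navy_rack between -0.1095 and -0.0855 m)) and x of blue_bottle in the frame of navy_rack between -0.012 and 0.012 m and z of blue_bottle in the frame of navy_rack between 0.001 and 0.009 m); the robot touches nothing.
It fails at once if a bottle is tipped over (its axis leaves the vertical by more than 0.6 rad) (angle between any of red_bottle, yellow_bottle, green_bottle, blue_bottle's own z axis and vertical above 0.6 rad).
It fails at once if a bottle is dropped (touched by nothing while its underside is more than 50 mm above the table top, i.e. about 30 mm above its standing height) ((height (world z) of red_bottle above 0.05 m and contact force between red_bottle and anything else below 0.02 N) or (height (world z) of yellow_bottle above 0.05 m and contact force between yellow_bottle and anything else below 0.02 N) or (height (world z) of green_bottle above 0.05 m and contact force between green_bottle and anything else below 0.02 N) or (height (world z) of blue_bottle above 0.05 m and contact force between blue_bottle and anything else below 0.02 N)).
It also fails if it takes over 120 s, if anything falls off the work surface, if the arm or the gripper's body presses on something with over 40 N, if the wrist force passes 120 N, or if a joint passes its speed limit or range.

## Robot

A 6-joint arm with a two-finger parallel gripper is mounted at the origin on the work surface. World frame = base frame: x ahead of the robot, y to its left, z up, the work surface at z = 0. Lengths are in m, angles in rad, forces in N, time in s.
With the tool pointing down it reaches from about 0.3 to 1 m from the base axis. Payload 5.1 kg.
Tool frame: the origin (TCP) lies midway between the tips of the shut fingers; the grasp point (between the pads) lies 19 mm behind it (manip.grip_depth is the distance from the TCP to the grasp point, in m); z points along the fingers, y is the line along which they close (so a half turn about z gives the same grasp; the last joint's range is limited). The gripper opens to 95 mm and grips with 3 to 60 N. Pads are 20 mm wide; open, the fingers measure 119 mm over their backs; the gripper's body (75 mm by 180 mm) begins 59 mm behind the grasp point.
Start: joints at [-1.428, 0.124, 1.65, -0, 1.367, -0.083], TCP at [0.145, -0.633, 0.215] pointing down, gripper open.
Joint ranges: [-2.61, 2.61], [-1.02, 2.33], [0.03, 2.71], [-1.35, 4.49], [0.32, 2.68], [-2.91, 2.91]. Speed limits (rad/s): [2.57, 2.57, 3.14, 3.14, 3.14, 3.14].

## Interface

Orientations are given as a unit quaternion [w, x, y, z].
In Python, from station import manip, imaging gives the robot as it stands. The module is installed in compiled form; this text tells all that it offers. Calls block until the motion is done:
- manip.reach(position, orientation): joint-space move of the TCP to a pose.
- manip.movel(position, attitude=None, speed=0.15): straight line of the TCP; attitude=None keeps the orientation; speed is the mean speed in m/s.
- manip.goto_joints(angles): joint-space move.
- manip.gripper_open() and manip.grab(): open the fingers fully, or close them until they stop; the grip force is fixed at half the most.
- manip.sleep(seconds).
- manip.inverse_kinematics(position, orientation): joint angles nearest the present ones, or None.
- manip.get_state(): the state.
- imaging.grab_frame(name): name is "scene" or "top" or "wrist"; returns a dict with "image" (400x640x3 uint8, red, green, blue), "mtx" (3x3 intrinsics, pixels), "distortion" ([k1, k2, p1, p2, k3] as OpenCV has them; the pictures are not rectified), "R" (3x3) and "t" (3): a world point X has camera coordinates R X + t; the wrist camera has in their place "tool_from_camera" (4x4, takes a point from camera to tool coordinates, whose origin is the TCP and whose axes are the flange's). Camera axes: x right, y down, z forward; pixel columns grow to the right and rows downward; lengths in m; the calibration is good to about 2 mm. A picture is of the moment at which its call begins: read the wrist's pose just before it. There is no depth.
A pose or a line that the arm cannot do raises manip.IKError and nothing moves.
- manip.sign_off(): hands the job in; it is judged then, once.
The state is a dict: "time_s": time; "joint_pos": joint angles; "joint_velocities": joint speeds; "joint_efforts": joint torques, N m; "eef_pos": TCP position; "tcp_rot": TCP orientation; "ft_force": force on the tool from outside, world axes, zero at the start; "torque": the same for the moment, N m; "gripper_width": opening from 0.0 (shut) to 1.0 (fully open); "grip_force": force on a finger pad.
Only numpy, scipy, OpenCV 4.12 (cv2) and the standard library are available. Lean on these libraries where they do the work, as an engineer would, in place of code of your own. Each camera call takes 0.05 s, during which the arm holds its last target. There are 200 camera calls.

## Working session

There is one attempt and no reset: what is moved stays moved. The work goes in short steps, each a Python script; the robot and the scene stay as the last script left them, time stands still between calls to the robot, and variables do not carry over. Pictures are saved under pics/ and viewed, at most 14 in all, crops included, and the job is handed in when it is done.

```bash
mkdir -p pics; python3 - <<'E'
from station import manip, imaging
import cv2
for n in("top","scene"):
    f=imaging.grab_frame(n); cv2.imwrite(f"pics/{n}0.png",f["image"][:,:,::-1]); print(n,f["mtx"],f["distortion"],f["R"],f["t"])
s=manip.get_state();print(s["time_s"],s["tcp_rot"],s["eef_pos"],manip.grip_depth)
E
```

```text
top [[479.27791988   0.         322.80049813]
 [  0.         479.27791988 199.27604802]
 [  0.           0.           1.        ]] [-0.13503753  0.          0.          0.          0.        ] [[-0.02734001 -0.99961553  0.00461694]
 [-0.99617529  0.02686189 -0.08314581]
 [ 0.08298982 -0.00687249 -0.9965267 ]] [0.0084949  0.54511581 0.96540528]
scene [[410.19087173   0.         318.43982587]
 [  0.         410.19087173 197.42692228]
 [  0.           0.           1.        ]] [0.02803801 0.         0.         0.         0.        ] [[-0.71330837  0.70072076  0.01347533]
 [ 0.37661033  0.39944918 -0.83582594]
 [-0.5910633  -0.59112669 -0.54882913]] [ 0.39723852 -0.14354659  1.18140147]
0.1 [-9.20381163e-04  9.93630986e-01  1.12679256e-01 -3.14522076e-05] [ 0.14542137 -0.63294249  0.21353726] 0.0188
```

View pics/top0.png

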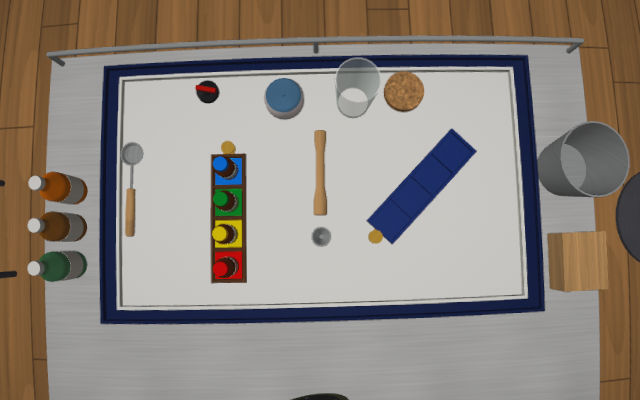

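View pics/scene0.png

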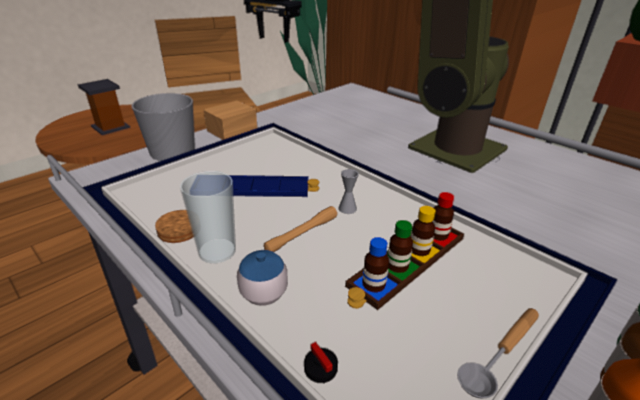

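The top view shows the walnut rack with its knob at about (228,148). From the knob the order is blue, green, yellow, red. The navy rack is centred near (421,186), with its knob at (375,237). Next I'll measure both racks.

```bash
cat > h.py <<'E'
from station import manip, imaging
import cv2, numpy as np
from scipy.spatial.transform import Rotation as Ro
def grab(n):
    s=manip.get_state(); f=imaging.grab_frame(n)
    if n=="wrist":
        q=np.array(s["tcp_rot"]); T=np.eye(4); T[:3,:3]=Ro.from_quat(q[[1,2,3,0]]).as_matrix(); T[:3,3]=s["eef_pos"]
        C=np.linalg.inv(T@f["tool_from_camera"]); f["R"],f["t"]=C[:3,:3],C[:3,3]
    return f
def cast(f,px,z):
    p=cv2.undistortPoints(np.float64(px).reshape(-1,1,2),f["mtx"],np.array(f["distortion"])).reshape(-1,2)
    R=np.array(f["R"]);c=-R.T@np.array(f["t"]); d=np.c_[p,np.ones(len(p))]@R
    return (c+d*((z-c[2])/d[:,2])[:,None])[:,:2]
def mask(im,lo,hi): return cv2.inRange(cv2.cvtColor(im,cv2.COLOR_RGB2HSV),np.array(lo),np.array(hi))
def comps(m,amin=30):
    return sorted([c for c in cv2.findContours(m,cv2.RETR_EXTERNAL,cv2.CHAIN_APPROX_NONE)[0] if cv2.contourArea(c)>amin],key=cv2.contourArea)
def quat(yaw): # tool down, tool y axis along world direction yaw
    y=np.array([np.cos(yaw),np.sin(yaw),0]);z=np.array([0,0,-1.]);x=np.cross(y,z)
    q=Ro.from_matrix(np.c_[x,y,z]).as_quat(); return q[[3,0,1,2]]
E
python3 - <<'E'
from h import *
f=grab("top"); im=f["image"]
def rect(c,z,name):
    w=cast(f,c.reshape(-1,2)+0.,z).astype(np.float32); r=cv2.minAreaRect(w); print(name,r,cv2.boundingRect(c)); 
def crop(m,x0,y0,x1,y1):
    o=np.zeros_like(m);o[y0:y1,x0:x1]=m[y0:y1,x0:x1];return o
nav=crop(mask(im,(105,120,30),(130,255,255)),340,115,500,260)
rect(comps(nav)[-1],.026,"navy")
k=mask(im,(12,120,90),(24,255,255))
for c in comps(crop(k,355,220,395,250),20)[-1:]+comps(crop(k,215,138,240,156),20)[-1:]: rect(c,.03,"knob")
hsv=cv2.cvtColor(im,cv2.COLOR_RGB2HSV)
nw=((hsv[...,1]>90)|(hsv[...,2]<90)).astype(np.uint8)*255
rect(comps(crop(nw,195,153,265,300))[-1],.026,"walnut")
for n,lo,hi in(("blue",(100,150,150),(115,255,255)),("green",(55,120,50),(75,255,255)),("yellow",(24,150,120),(32,255,255)),("red",(0,200,120),(6,255,255))):
    for c in comps(crop(mask(im,lo,hi),195,150,265,300),20): rect(c,.112,n)
E
```

```text
navy ((0.5692632794380188, -0.21333220601081848), (0.07045728713274002, 0.26458096504211426), 45.21654510498047) (368, 129, 108, 114)
knob ((0.4660263657569885, -0.11111221462488174), (0.024495786055922508, 0.026081668213009834), 43.08556365966797) (369, 229, 14, 14)
knob ((0.6582777500152588, 0.18868772685527802), (0.02665228582918644, 0.0274751465767622), 4.56400728225708) (221, 141, 14, 14)
walnut ((0.5136866569519043, 0.18952685594558716), (0.07136837393045425, 0.26695185899734497), 89.5679931640625) (211, 153, 36, 130)
blue ((0.6120896935462952, 0.1884860247373581), (0.025127440690994263, 0.023047182708978653), 88.25537109375) (213, 157, 14, 13)
blue ((0.5962604880332947, 0.17229700088500977), (0.049691859632730484, 0.049657389521598816), 89.40454864501953) (215, 158, 27, 27)
green ((0.5375072956085205, 0.17471849918365479), (0.053663793951272964, 0.04915319383144379), 88.54895782470703) (213, 189, 29, 27)
yellow ((0.4783228635787964, 0.17643947899341583), (0.05504906550049782, 0.050600532442331314), 88.74476623535156) (212, 220, 30, 28)
red ((0.4204135239124298, 0.17646893858909607), (0.05280958488583565, 0.05029185116291046), 88.92792510986328) (213, 251, 29, 28)
```

```bash
python3 - <<'E'
from h import *
for p,yws in(((.5137,.1895),(89.6,-90.4)),((.611,.1895),(89.6,-90.4)),((.416,.1895),(89.6,-90.4)),((.5693-.069,-.2133+.069),(45.2,225.2)),((.5693+.069,-.2133-.069),(45.2,225.2))):
    for y in yws:
        for z in(.046,.16,.3):
            q=manip.inverse_kinematics([*p,z],quat(np.radians(y)));print(p,y,z,None if q is None else np.round(q,2))
manip.reach([.44,.1895,.30],quat(np.radians(-90.4)))
f=grab("wrist");cv2.imwrite("pics/w1.png",f["image"][:,:,::-1]);print(manip.get_state()["time_s"], -f["R"].T@f["t"])
E
```

```text
(0.5137, 0.1895) 89.6 0.046 [ 0.26  0.07  2.01 -0.    1.06 -1.31]
(0.5137, 0.1895) 89.6 0.16 [ 0.26 -0.06  1.93 -0.    1.27 -1.31]
(0.5137, 0.1895) 89.6 0.3 [ 0.26 -0.14  1.77 -0.    1.51 -1.31]
(0.5137, 0.1895) -90.4 0.046 [ 0.26  0.07  2.01 -0.    1.06  1.83]
(0.5137, 0.1895) -90.4 0.16 [ 0.26 -0.06  1.93 -0.    1.27  1.83]
(0.5137, 0.1895) -90.4 0.3 [ 0.26 -0.14  1.77 -0.    1.51  1.83]
(0.611, 0.1895) 89.6 0.046 [ 0.22  0.26  1.8  -0.    1.09 -1.35]
(0.611, 0.1895) 89.6 0.16 [ 0.22  0.14  1.73 -0.    1.28 -1.35]
(0.611, 0.1895) 89.6 0.3 [ 0.22  0.06  1.57 -0.    1.51 -1.35]
(0.611, 0.1895) -90.4 0.046 [ 0.22  0.26  1.8  -0.    1.09  1.79]
(0.611, 0.1895) -90.4 0.16 [ 0.22  0.14  1.73 -0.    1.28  1.79]
(0.611, 0.1895) -90.4 0.3 [ 0.22  0.06  1.57 -0.    1.51  1.79]
(0.416, 0.1895) 89.6 0.046 [ 0.31 -0.14  2.21 -0.    1.07 -1.25]
(0.416, 0.1895) 89.6 0.16 [ 0.31 -0.28  2.12 -0.    1.3  -1.25]
(0.416, 0.1895) 89.6 0.3 [ 0.31 -0.36  1.95 -0.    1.55 -1.25]
(0.416, 0.1895) -90.4 0.046 [ 0.31 -0.14  2.21 -0.    1.07  1.89]
(0.416, 0.1895) -90.4 0.16 [ 0.31 -0.28  2.12 -0.    1.3   1.8
[... 355 characters left out ...]
0.01  2.07 -0.    1.06  1.97]
(0.5003, -0.14429999999999998) 225.2 0.16 [-0.38 -0.12  1.99 -0.    1.27  1.97]
(0.5003, -0.14429999999999998) 225.2 0.3 [-0.38 -0.21  1.83 -0.    1.52  1.97]
(0.6383000000000001, -0.2823) 45.2 0.046 [-0.49  0.37  1.66 -0.    1.12 -1.28]
(0.6383000000000001, -0.2823) 45.2 0.16 [-0.49  0.26  1.58 -0.    1.29 -1.28]
(0.6383000000000001, -0.2823) 45.2 0.3 [-0.49  0.19  1.43 -0.    1.52 -1.28]
(0.6383000000000001, -0.2823) 225.2 0.046 [-0.49  0.37  1.66 -0.    1.12  1.86]
(0.6383000000000001, -0.2823) 225.2 0.16 [-0.49  0.26  1.58 -0.    1.29  1.86]
(0.6383000000000001, -0.2823) 225.2 0.3 [-0.49  0.19  1.43 -0.    1.52  1.86]
3.275 [0.51262753 0.1885022  0.46896611]
```

View pics/w1.png

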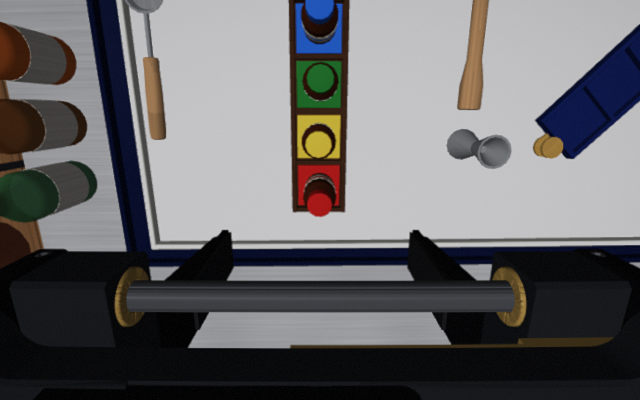

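The wrist view shows the caps at about blue (320,8), green (320,80), yellow (320,142) and red (319,203). I'll cast these pixels and check the result against the compartment positions.

```bash
python3 - <<'E'
from h import *
f=grab("wrist")
print(cast(f,[(320,80),(320,142),(319,203),(320,8)],.112))
c=cast(f,[(293,210),(345,210),(292,0),(350,0)],.026);print(c)
u=np.array([np.cos(np.radians(-.4)),np.sin(np.radians(-.4))])
print([np.array([.5137,.1895])+u*y for y in(.0325,-.0325,-.0975,.0975)])
g=cv2.cvtColor(f["image"],cv2.COLOR_RGB2GRAY)[0:225,285:355]
print(cv2.HoughCircles(cv2.resize(g,None,fx=3,fy=3),cv2.HOUGH_GRADIENT,1,90,param1=100,param2=25,minRadius=30,maxRadius=58)/3+np.array([285,0,0]))
E
```

```text
[[0.54214929 0.18806869]
 [0.48092036 0.1885066 ]
 [0.41505197 0.19006916]
 [0.60721751 0.18760336]]
[[0.38191352 0.22593712]
 [0.38139411 0.15511089]
 [0.63879442 0.22019448]
 [0.63832539 0.15210566]]
[array([0.54619921, 0.18927311]), array([0.48120079, 0.18972689]), array([0.41620238, 0.19018067]), array([0.61119762, 0.18881933])]
[[[318.5        140.83332825  16.86666679]
  [321.5         80.83333588  19.13333321]]]
```

```bash
cat >> h.py <<'E'
QW=quat(np.radians(-90.4)); QN=quat(np.radians(225.2)); NC=np.array([.5693,-.2133]); NU=np.array([np.cos(np.radians(135.2)),np.sin(np.radians(135.2))])
def pick(x,y):
    manip.reach([x,y,.19],QW); manip.movel([x,y,.049],speed=.12); manip.grab()
    s=manip.get_state(); print("grip",s["gripper_width"],s["grip_force"],s["eef_pos"])
    manip.movel([x,y,.21],speed=.12); s=manip.get_state(); print("lift",s["gripper_width"],s["grip_force"],s["ft_force"])
def place(yr,off=(0,0)):
    p=NC+NU*yr+np.array(off)
    manip.reach([*p,.18],QN); manip.movel([*p,.065],speed=.12); a=manip.get_state(); manip.movel([*p,.0465],speed=.04); s=manip.get_state()
    print("down",s["ft_force"]-np.array(a["ft_force"]),s["eef_pos"],p); manip.gripper_open(); manip.movel([*p,.20],speed=.12); print("t",manip.get_state()["time_s"])
E
python3 - <<'E'
from h import *
pick(.4155,.190); place(-.0975)
manip.reach([.44,.1895,.30],QW)
f=grab("top");cv2.imwrite("pics/t2.png",f["image"][:,:,::-1])
cv2.imwrite("pics/t2c.png",cv2.resize(f["image"][100:270,340:500,::-1],None,fx=3,fy=3))
E
```

```text
grip 0.4169043992758213 29.99995650839992 [0.41546023 0.19003602 0.04896313]
lift 0.41310890200957945 29.999451570329256 [ 0.65226286 -0.14516238 -2.02456897]
down [ 0.34979263  0.23836427 -0.482637  ] [ 0.63830531 -0.28191635  0.0460211 ] [ 0.63848315 -0.28200184]
t 13.675
```

View pics/t2c.png

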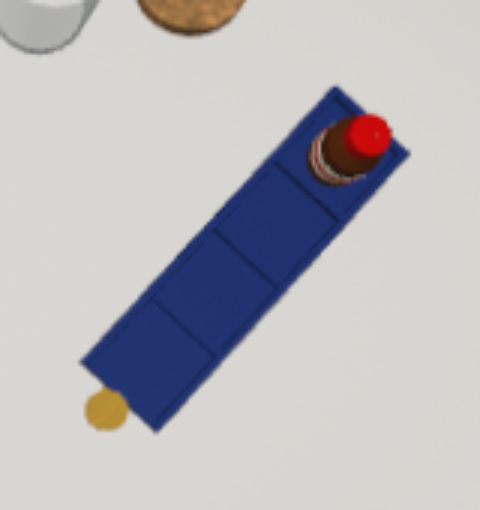

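The red bottle stands in the far compartment, with its cap at crop (370,134), which is image pixel (463.2,144.6). Next I'll check its position numerically and move the other three.

```bash
python3 - <<'E'
from h import *
f=grab("top"); c=cast(f,[(340+370/3,100+134/3)],.109)[0]-NC; N=np.array([NU[1],-NU[0]])
print("red in rack y,x",c@NU,c@N)
pick(.4815,.189); place(-.0325)
pick(.544,.189); place(.0325)
pick(.610,.1885); place(.0975)
manip.reach([.44,.1895,.30],QW)
f=grab("top")
cv2.imwrite("pics/t3c.png",cv2.resize(f["image"][100:270,340:500,::-1],None,fx=3,fy=3))
manip.reach([*(NC-.0*NU+np.array([-.07,0])),.32],quat(np.radians(-90)))
f=grab("wrist");cv2.imwrite("pics/w3.png",f["image"][:,:,::-1]);print(manip.get_state()["time_s"])
E
```

```text
red in rack y,x -0.09417582265339386 0.00022595571985604967
grip 0.41402701067232406 29.997946017683716 [0.48151194 0.18916    0.04901675]
lift 0.41241413467279353 29.996345186809776 [ 0.47205364 -0.50327919 -2.07029389]
down [ 0.81895441 -1.09962094 -0.90899693] [ 0.5921755  -0.2361576   0.04609454] [ 0.59236105 -0.23620061]
t 25.7583
grip 0.41313617909186356 29.999742354266346 [0.54396695 0.18891662 0.04895576]
lift 0.41625627482199296 29.999302066862583 [ 0.48091445  0.05004834 -1.57305183]
down [-1.50258082 -0.54990876  1.09710879] [ 0.5460335  -0.19030753  0.04602849] [ 0.54623895 -0.19039939]
t 36.6833
grip 0.4137282914269546 29.999745728855487 [0.60997323 0.18846536 0.04893286]
lift 0.41610856278632585 29.999679854954593 [ 0.29598527 -0.19863459 -1.79156153]
down [ 0.96958032 -0.96881321  1.05684721] [ 0.49990451 -0.14449644  0.0460661 ] [ 0.50011685 -0.14459816]
t 47.375
50.3167
```

View pics/t3c.png

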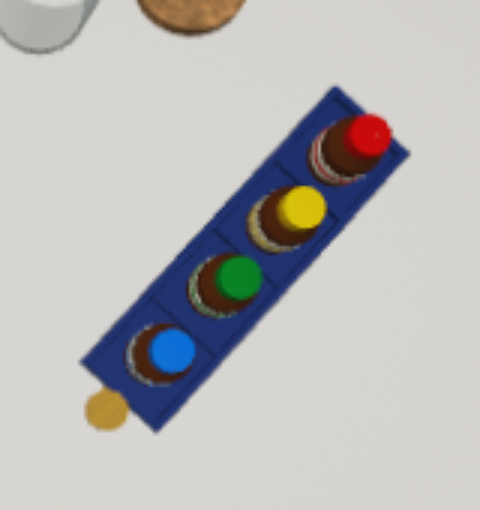

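View pics/w3.png

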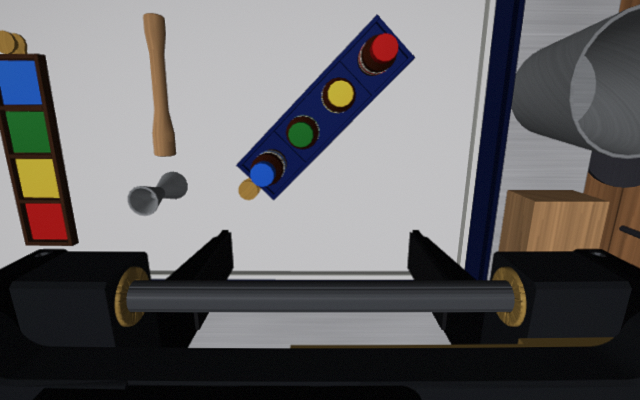

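All four bottles stand upright in the navy rack, in the order blue, green, yellow, red from the knob. The caps in the top crop are at (172,351), (240,278), (303,207) and (370,134). I'll check the offsets in both views.

```bash
python3 - <<'E'
from h import *
N=np.array([NU[1],-NU[0]])
for n,px in(("top",[(340+a/3,100+b/3) for a,b in((172,351),(240,278),(303,207),(370,134))]),("wrist",[(262,175),(301,131),(341,94),(385,47)])):
    c=cast(grab(n),px,.109)-NC; print(n,np.round(1e3*np.c_[c@NU-[.0975,.0325,-.0325,-.0975],c@N],1))
E
```

```text
top [[-0.8  0.1]
 [ 0.6 -0.4]
 [ 4.   0.5]
 [ 3.3  0.2]]
wrist [[-1.9 -0.7]
 [-3.5  2. ]
 [ 3.2 -1.2]
 [ 3.2  0.1]]
```

All offsets are within 4 mm, and the tolerance is 12 mm.

```bash
python3 -c "
from station import manip
print(manip.sign_off())"
```

```text
the job is handed in; nothing more can be done
None
```

All four bottles are upright in the navy rack in their original order from the knob (blue, green, yellow, red), each measured within about 4 mm of its compartment centre, and the job was handed in at about 50 s; no verdict was returned.

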